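# Open the battery bay of the particle counter

## Robot

A 6-joint arm with a two-finger parallel gripper is mounted at the origin on the work surface; the furniture and walls round the work are solid. World frame = base frame: x ahead of the robot, y to its left, z up, the work surface at z = 0. Lengths are in mm, angles in degrees, forces in N, time in s.
With the tool pointing down it reaches from about 350 to 850 mm from the base axis. Payload 8.1 kg.
Tool frame: the origin (TCP) lies midway between the tips of the shut fingers; the grasp point (between the pads) lies 19 mm behind it; z points along the fingers, y is the line along which they close (so a half turn about z gives the same grasp; the last joint's range is limited). The gripper opens to 85 mm and grips with 20 to 120 N. Pads are 22 mm wide; open, the fingers measure 114 mm over their backs; the gripper's body (76 mm by 85 mm) begins 54 mm behind the grasp point. The pads swing forward as they close: fully open they stand 13 mm farther back than shut.
Start: joints at [-72.674, 7.471, 85.268, -0, 87.261, -4.893], TCP at [226.912, -555.443, 231.292] pointing down, gripper open.
Joint ranges: [-169.43, 169.43], [-51.17, 129.36], [1.28, 143.12], [-76.62, 256.62], [0, 156.53], [-152.29, 152.29]. Speed limits (degrees/s): [136.94, 136.94, 159.86, 180, 180, 180].

## Interface

Orientations are given as [roll, pitch, yaw] about the fixed x, y, z axes, in that order (R = Rz(yaw) Ry(pitch) Rx(roll)).
In Python, from bench import sense, snapshot, camera_params, hand_in, masks_of, pinpoint gives the robot as it stands.
- The arm moves only by the tool step_arm, never from a script. Its argument "targets" is a list of rows, each an object with "angular": the turn, a rotation vector about the tool's x, y, z scaled (see below), a list of three; "dp": the shift along the tool's x, y, z scaled (see below), a list of three; "fingers": the closure, from 0 (fully open) to 1 (shut). A call has exactly 8 rows; each row is the pose to reach, as a shift and turn from the pose commanded when the call began, along the tool's axes at that moment, turning the shorter way round; what a row does not reach only later rows make up. The controller multiplies each number of a shift by 0.2 m and each number of a turn by 180 degrees. A row lasts 1/8 s, in which the tool goes at most 62.5 mm and 10.7 degrees, less where a joint would pass 70% of its speed; a pose out of reach is approached as far as the arm can. A call with a number of a shift or a turn outside -1 to 1 is refused whole. A call with a gripper value outside its range is refused whole. The fingers move at their own pace and stop on an object; "newtons" is the grip in N (left out, the last holds). Time passes only in rows, so rows that repeat a pose let the fingers close, or fill a call up. It gives the time, the measured TCP pose, the force, the opening and the grip force at its end, in the units of the state.
- sense(): the state, without advancing time (a new reading comes with each control period).
- snapshot(name): name is "side" or "top" or "wrist"; returns the picture (420x560x3 uint8, blue, green, red); there is no depth.
- camera_params(name): a dict with "vfov" (degrees; the focal length in pixels is half the picture's height over the tangent of half this angle, whatever the lens; pixels are square), "cx", "cy" (the principal point, pixels), "D" ([k1, k2, p1, p2, k3] as OpenCV has them; the pictures are not rectified), "R" (3x3) and "t" (3): a world point X has camera coordinates R X + t. Camera axes: x right, y down, z forward; pixel columns grow to the right and rows downward; lengths in mm; the calibration is good to about 2 mm. A picture is of the moment at which its call begins: read the wrist's pose just before it. camera_params takes no time and is no camera call; for the wrist camera it gives the pose at the moment of the call.
- hand_in(): hands the job in; it is judged then, once.
Trained networks look in the newest picture that a camera, given by its name, has taken for a name from the list of things; names that differ only in an ending like _2 or _b are one class to them, and where a whole thing is asked for, a point or a joint stands for the part that bears it (a point fixed in the world has none). Each returns a list of dicts, best first, with "conf" (0 to 1); they miss things now and then, are a little off and sometimes report something else, mostly with a low value. They report only what shows in the picture. A call takes as long as a camera call. They do not tell look-alikes from the thing itself.
- masks_of(camera, label): "pixels" (420x560 bool, what is visible of it) and "at" ([column, row] in pixels, amid what is visible of it).
- pinpoint(camera, label): "at" ([column, row] in pixels: a listed point, or the origin of a listed thing).
The state is a dict: "time": time; "joint_pos": joint angles; "qd": joint speeds; "joint_efforts": joint torques, N m; "tool_pos": TCP position; "tcp_rot": TCP orientation; "ft_force": force on the tool from outside, world axes, zero at the start; "wrist_torque": the same for the moment, N m; "finger_gap": finger opening in mm; "grip_force": force on a finger pad.
Only numpy, scipy, OpenCV 4.12 (cv2) and the standard library are available. Lean on these libraries where they do the work, as an engineer would, in place of code of your own. Each camera call takes 0.05 s, during which the arm holds its last target. There are 200 camera calls.

## Task

Open the battery bay of the white particle counter, using the fingertips only: press the orange snap tab fully in, then gently push the released blue cover along its rails by its upright rib until it is completely off the battery bay and parked over the ledge beyond. Do not grip or lift anything, and leave the two fresh cells in front of the counter and the loupe where they stand.

Things in the scene. Friction and masses are not known exactly. Their poses are not given: they have to be found in the camera images.
- counter: White particle counter, 96 (x) x 229 (y) x 52 mm, fixed; yaw within 0.5 rad. Origin: centre of its underside; x points away from its front (dark display), y along its length, the way the cover slides off. On top from -y to +y: a deck (44 mm high) with the orange tab, the battery bay under the blue cover, a grey ledge, an end wall. Two side rails (tops 51.5 mm high, 64 mm apart inside) hold the cover down.
- bay (a point): Centre of the battery bay's mouth, 42 mm above the bench, at y = -14.5 mm in the counter's frame, 58 (x) x 56 (y) mm; two spent cells lie in it. The seated cover's origin is here. The ledge follows on its +y side, 94 mm long.
- cover: Blue cover, a plate 72 (x) x 74 (y) x 5 mm, about 0.12 kg, loose in the rails. Origin: centre of its underside; axes as the counter's. It slides to +y with about 1 N; the end wall stops it after 84 mm and the bay is clear after 65 mm. A skirt under its -y edge is caught by the tab until the tab is pressed. The rails hold it down.
- rib_back (a point): Centre of the rear (-y) face of the cover's upright rib, where it is pushed; 60 mm above the bench, 37 mm to the -y side of the cover's origin. The rib is 52 mm wide (x), 7 mm thick (y) and its top is 67 mm above the bench, 15.5 mm above the rails' tops.
- tab_top (a point): Centre of the top of the orange snap tab, a button 36 (x) x 30 (y) mm; 56 mm above the bench before it is pressed, 47 mm when fully in (3 mm above the deck round it). It lies 33 mm behind the rear face of the seated cover's rib. It moves straight down.
- tab (a joint): Travel of the snap tab, in m: 0 as found, 0.009 fully in (a hard stop). It takes about 3 N all the way and stays where it is left, with no spring back; the cover is free from about 0.006.
- fresh_a: Green fresh AA cell, 14 mm across, 50 mm tall, standing loose on the bench in front of the counter; origin at the centre of its underside. A bystander.
- fresh_b: Red fresh AA cell, 14 mm across, 50 mm tall, standing loose beside the green one; origin at the centre of its underside. A bystander.
- loupe: Black stand loupe, 38 mm across, 36 mm tall, standing loose on the bench to the right; origin at the centre of its underside. A bystander.
Things that resemble listed ones, but are neither listed nor needed, are in the scene too. Several things have the shape of the cover; the one meant has the colours described above.

How it is judged:
By the outcome, as a careful person would: the job done as asked, in the order asked, and still so for the second after the job is handed in, with the robot touching nothing.
It also fails if it takes over 32 s, if anything falls off the work surface, if the arm or the gripper's body presses on something with over 40 N, if the wrist force passes 120 N, or if a joint passes its speed limit or range.

## Working session

There is one attempt and no reset: what is moved stays moved. The work goes in short steps, Python scripts to look and compute and a tool call to move; the robot and the scene stay as the last step left them, time stands still between calls to the robot, and variables do not carry over. Pictures are saved under pics/ and viewed, at most 10 in all, crops included, and the job is handed in when it is done.

Besides the shell and the picture viewer there is one more tool, called after "Request:" as name(argument=value, ...) on one line, values as JSON. step_arm: Moves the arm, as the interface text tells. Its arguments: {"type":"object","properties":{"targets":{"type":"array","items":{"type":"object","properties":{"angular":{"type":"array","items":{"type":"number","minimum":-1,"maximum":1}},"dp":{"type":"array","items":{"type":"number","minimum":-1,"maximum":1}},"fingers":{"type":"number"}}}},"newtons":{"type":"number"}},"required":["targets"]}

```bash
mkdir -p pics; cat > h.py <<'E'
import numpy as np,cv2
from bench import *
def K(p):
    f=210/np.tan(np.radians(p['vfov']/2)); return np.array([[f,0,p['cx']],[0,f,p['cy']],[0,0,1]])
def ray(p,uv):
    n=cv2.undistortPoints(np.array([[uv]],float),K(p),np.array(p['D'],float))[0,0]
    R=np.array(p['R']);t=np.array(p['t']); return -R.T@t, R.T@np.array([n[0],n[1],1])
def atz(p,uv,z):
    o,d=ray(p,uv); return o+d*(z-o[2])/d[2]
def proj(p,X):
    R=np.array(p['R']);return cv2.projectPoints(np.array(X,float).reshape(-1,1,3),cv2.Rodrigues(R)[0],np.array(p['t'],float),K(p),np.array(p['D'],float))[0][:,0]
E
python3 - <<'E'
from h import *
ims=[]
Z={'tab_top':56,'rib_back':60,'bay':42,'cover':42,'counter':0,'fresh_a':0,'loupe':0}
for c in ['top','side']:
    im=snapshot(c);p=camera_params(c);cv2.imwrite(f'pics/{c}1.png',im)
    for l,z in Z.items():
        for r in pinpoint(c,l)[:4]: print(c,l,round(r['conf'],2),np.round(r['at']),np.round(atz(p,r['at'],z)))
print(sense()['tool_pos'],sense()['tcp_rot'],sense()['time'])
E
```

```text
top tab_top 0.66 [323. 209.] [ 470. -158.   56.]
top rib_back 0.75 [306. 213.] [ 463. -125.   60.]
top rib_back 0.57 [174. 178.] [529. 140.  60.]
top rib_back 0.46 [324. 209.] [ 471. -162.   60.]
top rib_back 0.2 [282. 211.] [465. -77.  60.]
top cover 0.91 [190. 174.] [540. 111.  42.]
top cover 0.75 [289. 207.] [475. -91.  42.]
top counter 0.67 [282. 211.] [469. -78.   0.]
top fresh_a 0.56 [272. 248.] [389. -57.   0.]
top fresh_a 0.41 [255. 246.] [392. -22.   0.]
top loupe 0.68 [282. 212.] [465. -78.   0.]
top loupe 0.65 [384. 244.] [ 402. -295.    0.]
side tab_top 0.82 [286. 235.] [ 470. -161.   56.]
side rib_back 0.85 [291. 221.] [ 472. -127.   60.]
side rib_back 0.7 [347. 163.] [539.  82.  60.]
side bay 0.95 [295. 215.] [469. -88.  42.]
side cover 0.87 [349. 175.] [547.  66.  42.]
side cover 0.63 [296. 221.] [ 475. -104.   42.]
side counter 0.77 [296. 228.] [470. -77.   0.]
side fresh_a 0.67 [268. 202.] [394. -14.   0.]
side loupe 0.63 [227. 307.] [ 406. -294.    0.]
[ 226.9067608  -555.44298492  231.29400762] [1.79999758e+02 8.33447908e-05 2.22188214e+01] 0.8
```

View pics/top1.png

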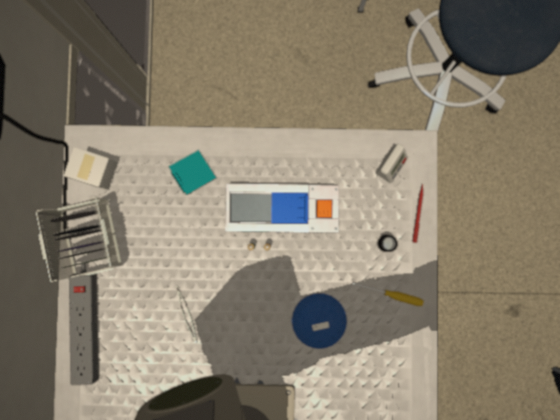

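View pics/side1.png

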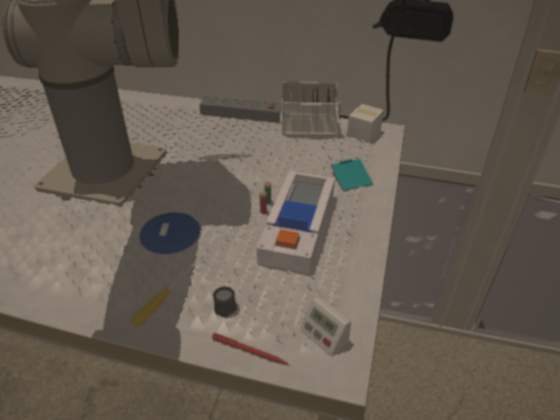

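The counter's tab is at about top (323,209) and the seated blue cover at (289,207). The teal plate is a look-alike. The counter's +y points along world +y. I'll move closer with the fingers shut and the tool yaw near 90°.

Request:
step_arm(targets=[{"dp": [0.15,-0.11,0],"angular": [0,0,-0.05],"fingers": 1},{"dp": [0.35,-0.25,0],"angular": [0,0,-0.1],"fingers": 1},{"dp": [0.55,-0.4,0],"angular": [0,0,-0.15],"fingers": 1},{"dp": [0.75,-0.54,0],"angular": [0,0,-0.2],"fingers": 1},{"dp": [0.93,-0.67,0],"angular": [0,0,-0.25],"fingers": 1},{"dp": [0.93,-0.67,0],"angular": [0,0,-0.3],"fingers": 1},{"dp": [0.93,-0.67,0],"angular": [0,0,-0.35],"fingers": 1},{"dp": [0.93,-0.67,0],"angular": [0,0,-0.377],"fingers": 1}], newtons=30)

```text
time: 1.8
tool_pos: [348.6, -360.9, 231.5]
tcp_rot: [180.0, 0.0, 90.3]
ft_force: [-0.7, 1.1, 0.4]
finger_gap: -0.0
grip_force: 0.0
```

Request:
step_arm(targets=[{"dp": [0.15,0.1,0],"fingers": 1},{"dp": [0.38,0.25,0.05],"fingers": 1},{"dp": [0.6,0.4,0.1],"fingers": 1},{"dp": [0.8,0.55,0.15],"fingers": 1},{"dp": [0.95,0.61,0.15],"fingers": 1},{"dp": [0.95,0.61,0.15],"fingers": 1},{"dp": [0.95,0.61,0.15],"fingers": 1},{"dp": [0.95,0.61,0.15],"fingers": 1}])

```text
validation failed for argument at $.ta...
```

```bash
python3 - <<'E'
from h import *
Z={'tab_top':56,'rib_back':60,'bay':42,'cover':42,'counter':0}
s=sense();print(s['tool_pos'],s['tcp_rot'])
c='wrist';p=camera_params(c);im=snapshot(c);cv2.imwrite('pics/w1.png',im)
for l,z in Z.items():
    for r in pinpoint(c,l)[:3]: print(l,round(r['conf'],2),np.round(r['at']),np.round(atz(p,r['at'],z),1))
for l,z in (('tab_top',56),('cover',47)):
  for r in masks_of(c,l)[:2]:
    q=np.argwhere(r['pixels'])[:,::-1]
    w=np.array([atz(p,a,z)[:2] for a in q[::5]],np.float32)
    print('mask',l,round(r['conf'],2),len(q),cv2.minAreaRect(w))
E
```

```text
[ 348.63202839 -360.88014246  231.46399536] [1.79986249e+02 1.78279586e-02 9.03311856e+01]
mask tab_top 0.37 824 ((463.7190246582031, -202.18199157714844), (93.22486114501953, 7.7863054275512695), 2.986924409866333)
```

View pics/w1.png

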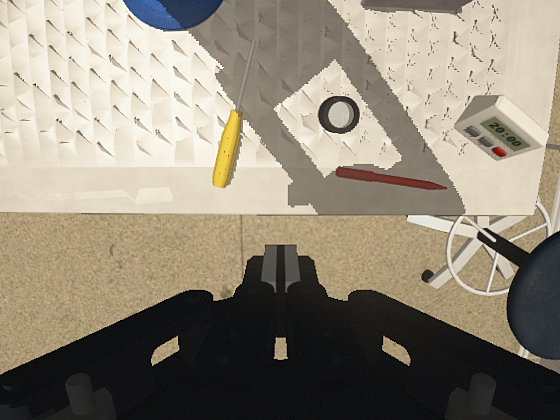

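The wrist view shows the loupe at (340,113) and no counter yet, because the move was refused. I'll resend it with every field filled in.

Request:
step_arm(targets=[{"dp": [0.15,0.1,0],"angular": [0,0,0],"fingers": 1},{"dp": [0.38,0.25,0.05],"angular": [0,0,0],"fingers": 1},{"dp": [0.6,0.4,0.1],"angular": [0,0,0],"fingers": 1},{"dp": [0.8,0.55,0.15],"angular": [0,0,0],"fingers": 1},{"dp": [0.95,0.61,0.15],"angular": [0,0,0],"fingers": 1},{"dp": [0.95,0.61,0.15],"angular": [0,0,0],"fingers": 1},{"dp": [0.95,0.61,0.15],"angular": [0,0,0],"fingers": 1},{"dp": [0.95,0.61,0.15],"angular": [0,0,0],"fingers": 1}])

```text
time: 3.2
tool_pos: [469.9, -171.9, 201.4]
tcp_rot: [180.0, 0.0, 90.0]
ft_force: [0.9, -0.5, 0.7]
finger_gap: 0.1
grip_force: 0.0
```

```bash
cat > look.py <<'E'
from h import *
import sys
Z={'tab_top':56,'rib_back':60,'bay':42,'cover':42,'counter':0}
s=sense();print(s['tool_pos'],s['tcp_rot'])
c='wrist';p=camera_params(c);im=snapshot(c);cv2.imwrite('pics/%s.png'%sys.argv[1],im)
for l,z in Z.items():
    for r in pinpoint(c,l)[:3]: print(l,round(r['conf'],2),np.round(r['at']),np.round(atz(p,r['at'],z),1))
for l,z in (('tab_top',56),('cover',47)):
  for r in masks_of(c,l)[:2]:
    q=np.argwhere(r['pixels'])[:,::-1]
    w=np.array([atz(p,a,z)[:2] for a in q[::5]],np.float32)
    print('mask',l,round(r['conf'],2),len(q),cv2.minAreaRect(w))
E
python3 look.py w2
```

```text
[ 469.85541241 -171.86302348  201.41437672] [1.79994905e+02 1.89489463e-02 8.99941652e+01]
tab_top 0.75 [287. 180.] [ 476.2 -160.8   56. ]
rib_back 0.74 [285. 142.] [ 473.9 -129.5   60. ]
cover 0.79 [285.  98.] [473.9 -94.1  42. ]
cover 0.45 [222. 293.] [ 414.  -274.7   42. ]
mask tab_top 0.77 1643 ((474.9117126464844, -159.2188720703125), (35.46807098388672, 34.48432159423828), 1.0730905532836914)
mask cover 0.79 7452 ((474.8631286621094, -91.86246490478516), (64.79242706298828, 75.67117309570312), 0.5176013112068176)
```

View pics/w2.png

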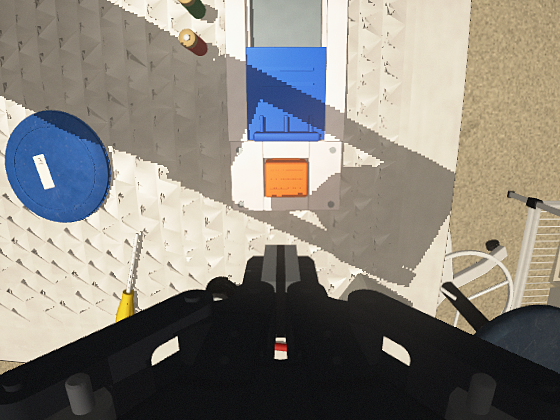

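The wrist view shows the orange tab at (287,180), the rib at (285,142), yaw about 0–1°. I'll descend over the tab at about (475,-160).

Request:
step_arm(targets=[{"dp": [0.05,0.025,0.1],"angular": [0,0,0],"fingers": 1},{"dp": [0.058,0.025,0.25],"angular": [0,0,0],"fingers": 1},{"dp": [0.058,0.025,0.4],"angular": [0,0,0],"fingers": 1},{"dp": [0.058,0.025,0.55],"angular": [0,0,0],"fingers": 1},{"dp": [0.058,0.025,0.64],"angular": [0,0,0],"fingers": 1},{"dp": [0.058,0.025,0.69],"angular": [0,0,0],"fingers": 1},{"dp": [0.058,0.025,0.69],"angular": [0,0,0],"fingers": 1},{"dp": [0.058,0.025,0.69],"angular": [0,0,0],"fingers": 1}])

```text
time: 4.6
tool_pos: [476.0, -159.7, 64.5]
tcp_rot: [179.9, 0.0, 90.1]
ft_force: [-0.2, 0.5, -0.4]
finger_gap: 0.1
grip_force: 0.0
```

```bash
python3 look.py w3
```

```text
[ 476.00935489 -159.67081476   64.46425937] [1.79904012e+02 4.26952327e-02 9.00798839e+01]
tab_top 0.18 [278. 194.] [ 475.2 -129.    56. ]
rib_back 0.56 [277. 195.] [ 474.8 -128.2   60. ]
mask tab_top 0.87 2527 ((474.91650390625, -155.28944396972656), (35.22455596923828, 30.383424758911133), 1.526725172996521)
mask cover 0.89 25752 ((474.5633544921875, -93.4260025024414), (65.28094482421875, 78.06643676757812), 0.13289114832878113)
```

View pics/w3.png

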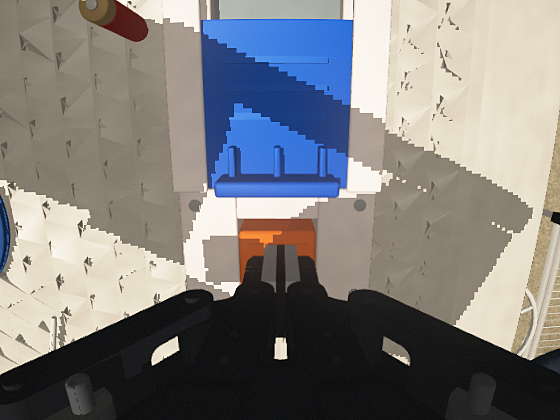

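The fingertips are over the tab (278,240), clear of the rib's rear edge at (277,195). I'll press slowly.

Request:
step_arm(targets=[{"dp": [0,0,0.02],"angular": [0,0,0],"fingers": 1},{"dp": [0,0,0.035],"angular": [0,0,0],"fingers": 1},{"dp": [0,0,0.045],"angular": [0,0,0],"fingers": 1},{"dp": [0,0,0.055],"angular": [0,0,0],"fingers": 1},{"dp": [0,0,0.065],"angular": [0,0,0],"fingers": 1},{"dp": [0,0,0.075],"angular": [0,0,0],"fingers": 1},{"dp": [0,0,0.08],"angular": [0,0,0],"fingers": 1},{"dp": [0,0,0.083],"angular": [0,0,0],"fingers": 1}])

```text
time: 6.0
tool_pos: [475.1, -159.2, 47.0]
tcp_rot: [-180.0, -0.0, 90.1]
ft_force: [-5.1, 3.2, 10.3]
finger_gap: 0.0
grip_force: 5.4
```

Request:
step_arm(targets=[{"dp": [0,0,0.001],"angular": [0,0,0],"fingers": 1},{"dp": [0,0,0.002],"angular": [0,0,0],"fingers": 1},{"dp": [0,0,0.003],"angular": [0,0,0],"fingers": 1},{"dp": [0,0,0.004],"angular": [0,0,0],"fingers": 1},{"dp": [0,0,0.004],"angular": [0,0,0],"fingers": 1},{"dp": [0,0,0.004],"angular": [0,0,0],"fingers": 1},{"dp": [0,0,0.004],"angular": [0,0,0],"fingers": 1},{"dp": [0,0,0.004],"angular": [0,0,0],"fingers": 1}])

```text
time: 7.0
tool_pos: [475.2, -159.3, 47.0]
tcp_rot: [-180.0, -0.0, 90.1]
ft_force: [-7.4, 3.5, 14.8]
finger_gap: 0.3
grip_force: 7.3
```

The tab is at its hard stop (z 47, force rising without motion). Next I'll raise the fingertips and approach the rib.

Request:
step_arm(targets=[{"dp": [0,0,-0.03],"angular": [0,0,0],"fingers": 1},{"dp": [0,0,-0.06],"angular": [0,0,0],"fingers": 1},{"dp": [0.02,0,-0.06],"angular": [0,0,0],"fingers": 1},{"dp": [0.05,0,-0.06],"angular": [0,0,0],"fingers": 1},{"dp": [0.08,0,-0.06],"angular": [0,0,0],"fingers": 1},{"dp": [0.105,0,-0.06],"angular": [0,0,0],"fingers": 1},{"dp": [0.13,0,-0.06],"angular": [0,0,0],"fingers": 1},{"dp": [0.155,0,-0.06],"angular": [0,0,0],"fingers": 1}])

```text
time: 8.0
tool_pos: [475.1, -128.0, 57.8]
tcp_rot: [-180.0, 0.0, 90.1]
ft_force: [0.2, 0.2, -0.9]
finger_gap: -0.3
grip_force: 0.3
```

```bash
python3 look.py w4
```

```text
[ 475.05209133 -127.95959823   57.83386621] [-1.79993271e+02  3.62911952e-03  9.00821196e+01]
rib_back 0.78 [277. 241.] [ 473.9 -115.5   60. ]
bay 0.37 [277. 153.] [474.1 -79.8  42. ]
cover 0.82 [281. 152.] [475.8 -79.3  42. ]
mask cover 0.77 26466 ((474.61474609375, -83.07406616210938), (65.1010513305664, 81.34530639648438), 0.14084772765636444)
```

View pics/w4.png

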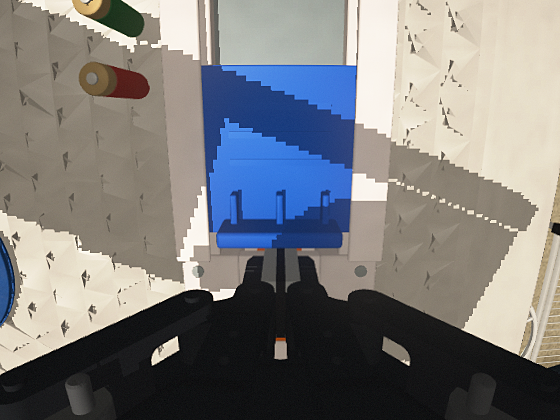

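The cover has slid about 12 mm (its front edge is now at row 66). I'll keep pushing gently.

Request:
step_arm(targets=[{"dp": [0.02,0,0],"angular": [0,0,0],"fingers": 1},{"dp": [0.045,0,0],"angular": [0,0,0],"fingers": 1},{"dp": [0.07,0,0],"angular": [0,0,0],"fingers": 1},{"dp": [0.095,0,0],"angular": [0,0,0],"fingers": 1},{"dp": [0.12,0,0],"angular": [0,0,0],"fingers": 1},{"dp": [0.145,0,0],"angular": [0,0,0],"fingers": 1},{"dp": [0.17,0,0],"angular": [0,0,0],"fingers": 1},{"dp": [0.195,0,0],"angular": [0,0,0],"fingers": 1}])

```text
time: 9.4
tool_pos: [475.0, -89.0, 57.9]
tcp_rot: [-180.0, 0.0, 90.1]
ft_force: [0.1, -1.4, 0.3]
finger_gap: -0.1
grip_force: 0.7
```

Request:
step_arm(targets=[{"dp": [0.02,0,0],"angular": [0,0,0],"fingers": 1},{"dp": [0.04,0,0],"angular": [0,0,0],"fingers": 1},{"dp": [0.06,0,0],"angular": [0,0,0],"fingers": 1},{"dp": [0.08,0,0],"angular": [0,0,0],"fingers": 1},{"dp": [0.1,0,0],"angular": [0,0,0],"fingers": 1},{"dp": [0.115,0,0],"angular": [0,0,0],"fingers": 1},{"dp": [0.125,0,0],"angular": [0,0,0],"fingers": 1},{"dp": [0.125,0,0],"angular": [0,0,0],"fingers": 1}])

```text
time: 10.4
tool_pos: [474.8, -64.0, 57.7]
tcp_rot: [-180.0, -0.0, 90.1]
ft_force: [0.2, 0.5, -0.1]
finger_gap: 0.3
grip_force: 0.0
```

```bash
python3 look.py w5
```

```text
[474.84457833 -63.95106379  57.72563436] [-1.79978665e+02 -2.45803212e-02  9.00890823e+01]
rib_back 0.84 [278. 244.] [474.5 -52.8  60. ]
cover 0.83 [279. 150.] [474.6 -14.7  42. ]
cover 0.17 [148. 194.] [412.9 -35.1  42. ]
mask tab_top 0.6 184 ((475.69281005859375, -107.77361297607422), (4.890356063842773, 9.939261436462402), 0.1196267306804657)
mask cover 0.78 26719 ((474.5000915527344, -19.024612426757812), (65.11602020263672, 81.34518432617188), 0.053911298513412476)
```

View pics/w5.png

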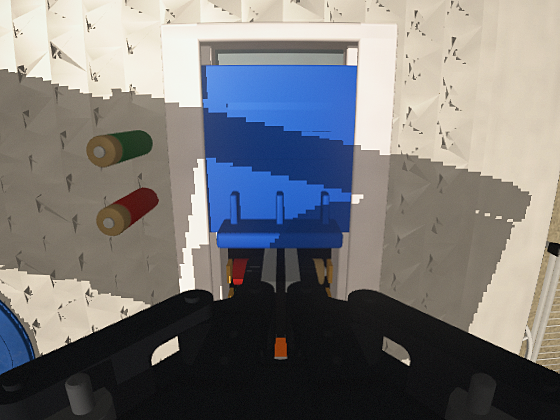

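The cover is now about 75 mm along, with a gap of under 10 mm to the end wall (rows 40–66), and the spent cells show behind the rib. I'll back off and rise.

Request:
step_arm(targets=[{"dp": [-0.03,0,0],"angular": [0,0,0],"fingers": 1},{"dp": [-0.08,0,0],"angular": [0,0,0],"fingers": 1},{"dp": [-0.1,0,-0.1],"angular": [0,0,0],"fingers": 1},{"dp": [-0.15,0,-0.3],"angular": [0,0,0],"fingers": 1},{"dp": [-0.25,0,-0.5],"angular": [0,0,0],"fingers": 1},{"dp": [-0.35,0,-0.7],"angular": [0,0,0],"fingers": 1},{"dp": [-0.35,0,-0.7],"angular": [0,0,0],"fingers": 1},{"dp": [-0.35,0,-0.7],"angular": [0,0,0],"fingers": 1}])

```text
time: 11.8
tool_pos: [474.8, -134.6, 197.3]
tcp_rot: [-180.0, -0.0, 90.0]
ft_force: [-0.1, 0.1, -0.2]
finger_gap: 0.3
grip_force: 0.0
```

```bash
python3 look.py w6
```

```text
[ 474.81618308 -134.5827745   197.3281366 ] [-1.79975796e+02 -1.72442069e-02  9.00351940e+01]
tab_top 0.63 [278. 222.] [ 473.6 -159.6   56. ]
rib_back 0.9 [279.  89.] [474.4 -51.3  60. ]
rib_back 0.16 [279. 121.] [473.8 -75.4  60. ]
bay 0.75 [280. 139.] [474.8 -90.2  42. ]
cover 0.79 [280.  47.] [475.2 -17.1  42. ]
counter 0.93 [281. 120.] [475.5 -75.4   0. ]
mask cover 0.9 7614 ((474.5907287597656, -17.659381866455078), (69.77826690673828, 64.95410919189453), 89.97709655761719)
```

View pics/w6.png

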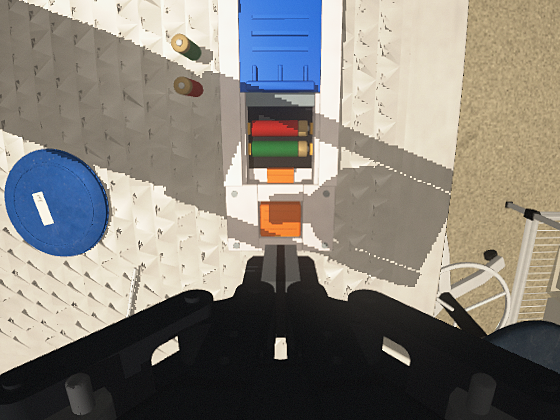

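The bay is fully open: the spent cells show at (280,138), with a strip of ledge between the bay and the cover at row 98. The tab is in at (280,219) and both fresh cells are still standing.

```bash
python3 -c "
from bench import hand_in;print(hand_in())"
```

```text
the job is handed in; nothing more can be done
None
```

The battery bay is open and the job is handed in, though no verdict came back: I pressed the orange tab to its hard stop, then slid the blue cover about 75 mm by its rib, clear of the bay and over the ledge. The fresh cells were still standing in the last picture, the arm never went near the loupe, and the robot's clock read about 12 s.

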